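Hang the bean masher on the rail trolley and park it over the drip tray

ROBOT

A 7-joint arm with a two-finger parallel gripper is mounted at the origin on the work surface. World frame = base frame: x ahead of the robot, y to its left, z up, the work surface at z = 0. Lengths are in m, angles in rad, forces in N, time in s.
With the tool pointing down it reaches from about 0.425 to 0.925 m from the base axis. Payload 6.8 kg.
Tool frame: the origin (TCP) lies midway between the tips of the shut fingers; the grasp point (between the pads) lies 19 mm behind it (r.pinch_z is the distance from the TCP to the grasp point, in m); z points along the fingers, y is the line along which they close (so a half turn about z gives the same grasp; the last joint's range is limited). The gripper opens to 85 mm and grips with 20 to 120 N. Pads are 22 mm wide; open, the fingers measure 114 mm over their backs; the gripper's body (76 mm by 85 mm) begins 54 mm behind the grasp point. The pads swing forward as they close: fully open they stand 13 mm farther back than shut.
Start: joints at [-1.305, 0.477, 0.022, 1.555, -0.011, 1.109, -0.083], TCP at [0.246, 0.628, 0.231] pointing down, gripper open.
Joint ranges: [-2.96, 2.96], [-0.34, 2.1], [-1.41, 1.46], [0.24, 2.44], [-1.37, 4.51], [0.17, 1.92], [-2.96, 2.96]. Speed limits (rad/s): [2.39, 2.39, 3.14, 3.14, 3.14, 3.14, 3.14].

INTERFACE

Orientations are given as [roll, pitch, yaw] about the fixed x, y, z axes, in that order (R = Rz(yaw) Ry(pitch) Rx(roll)).
In Python, from plant import monitor, snapshot, r, look_for, pinpoint gives the robot as it stands.
- The arm moves only by the tool apply_moves, never from a script. Its argument "targets" is a list that holds one entry, the list of rows, each a list of 7 numbers: the turn, a rotation vector about the tool's x, y, z in rad, then the shift along the tool's x, y, z in m, then the opening in per cent of the stroke, from 0 (shut) to 100 (fully open). A call has 1 to 12 rows; each row shifts and turns the commanded pose from where the row before left it, along the tool's axes as they then stand; what a row does not reach is not made up. A row lasts 1/10 s, in which the tool goes at most 50 mm and 8.59 degrees, less where a joint would pass 70% of its speed; a pose out of reach is approached as far as the arm can. A call with a gripper value outside its range is refused whole. The fingers move at their own pace and stop on an object; the grip force is fixed at half the most. Time passes only in rows, so rows that do not move let the fingers close. It gives the time, the measured TCP pose, the force, the opening and the grip force at its end, in the units of the state.
- monitor.read_state(): the state, without advancing time (a new reading comes with each control period).
- snapshot(name): name is "side" or "top"; returns a dict with "color" (420x560x3 uint8, blue, green, red), "fovy" (degrees; the focal length in pixels is half the picture's height over the tangent of half this angle, whatever the lens; pixels are square), "cx", "cy" (the principal point, pixels), "rvec" (rotation vector, rad) and "tvec" (3), from world to camera coordinates, as OpenCV has them. Camera axes: x right, y down, z forward; pixel columns grow to the right and rows downward; lengths in m; the calibration is good to about 2 mm. A picture is of the moment at which its call begins. There is no depth.
- r.sign_off(): hands the job in; it is judged then, once.
Trained networks look in a picture, given as the dict that the camera call returned (one of the last four; its "shot" number tells which), for a name from the list of things; names that differ only in an ending like _2 or _b are one class to them, and where a whole thing is asked for, a point or a joint stands for the part that bears it (a point fixed in the world has none). Each returns a list of dicts, best first, with "confidence" (0 to 1); they miss things now and then, are a little off and sometimes report something else, mostly with a low value. They report only what shows in the picture. A call takes as long as a camera call.
- look_for(picture, target): "rect" ([left, top, right, bottom] in pixels, round what is visible of it).
- pinpoint(picture, target): "centre" ([column, row] in pixels: a listed point, or the origin of a listed thing).
The state is a dict: "time_s": time; "qpos": joint angles; "qd": joint speeds; "tau": joint torques, N m; "ee_pos": TCP position; "orientation": TCP orientation; "force": force on the tool from outside, world axes, zero at the start; "wrist_torque": the same for the moment, N m; "grip_width": finger opening in m; "grip_force": force on a finger pad.
Only numpy, scipy, OpenCV 4.12 (cv2) and the standard library are available. Lean on these libraries where they do the work, as an engineer would, in place of code of your own. Each camera call takes 0.05 s, during which the arm holds its last target. There are 200 camera calls.

TASK

Lift the standing bean masher and push its wire loop through the sprung gate of the trolley's snap hook, so that it hangs inside the hook with the gate closed behind it. Then slide the trolley along the rail, away from the robot, until it rests against the far end stop, above the drip tray, and leave the masher hanging there. Do not disturb the jar, the bottle and the bowl.

Things in the scene. Friction and masses are not known exactly. Their poses are not given: they have to be found in the camera images.
- station: Fixed drip station: steel rail, 16 mm thick, axis 292 mm above the counter, along the station's y, on two dark posts (22 x 16 mm, 304 mm high) at y = -190 and +190 mm, each on a foot plate 90 (x) x 50 x 8 mm. Origin on the counter below the rail's middle; y roughly towards the robot, x to the robot's left, z up. Dark 40 mm collars near both rail ends are the trolley's end stops.
- tray (a point): Centre of a flat aluminium drip tray on the counter under the far (-y) end of the rail: 94 (x) x 124 (y) x 10 mm high. Axes as the station's.
- trolley (a joint): Position of the trolley on the rail, m: 0 against the far (station -y) end stop above the drip tray, growing towards the robot (station +y), up to 0.20 at the near stop. Friction of about 7 N holds it where it is left. The trolley is a black block, 46 (x) x 80 (along the rail) x 30 mm, around the rail; the snap hook is fixed below it.
- trolley_tab (a point): On the trolley's grip tab, an upright black plate 32 (x) x 14 (along the rail) mm on top of the middle of the block, from 307 to 346 mm above the counter. This point is in its middle, 334 mm above the counter. Axes as the station's.
- hook_seat (a point): Lowest part of the top side of the hook's bottom bar, where the loop hangs: 209.5 mm above the counter, below the trolley's middle. Axes as the station's. The hook is an 8 mm bar bent in the station's y-z plane: closed back shank at y = +34 mm from here, nose at y = -34 mm (side away from the robot). The bar sags 4 mm in the middle, so the loop settles there.
- hook_nose (a point): Top of the hook's upturned nose, 228 mm above the counter, on the hook's far (-y) side. The opening, 40 mm high, reaches from here up to the gate's pivot. A loop enters by moving in station +y: the nose passes through the loop's hole, the loop's top wire passes above the nose and pushes the gate.
- gate (a joint): Hook's gate, rad: 0 shut (it springs shut), 1.3 fully swung inward (+y). A 6 mm rod, 44 mm long, from a pivot 268 mm above the counter down to the nose. About 2 N, growing to 5 N, opens it: less than the trolley's friction. A loop entering 28 mm above the seat should go 10 to 20 mm beyond the hook's middle; lowered there on to the bar, it frees the gate, which shuts.
- masher: Bean masher, 196 mm tall, 0.17 to 0.33 kg, standing on a round steel foot 70 mm across, 6 mm thick. Origin at the centre of the foot's underside, z up. Wooden handle 20 (x) x 24 (y) mm, from 35 to 138 mm height; on top a loop of 6 mm wire in its x-z plane, clear 40 mm wide, 138 to 190 mm high. To enter the hook its y axis lies along the rail.
- masher_grip (a point): Point on the axis of the masher's handle, 60 mm above its underside: good to pinch across y, with the tool tilted 40 to 45 degrees from vertical and coming from its -x side (the robot's right), so that the gripper stays clear of loop, hook and trolley. Axes as the masher's.
- masher_loop (a point): Underside of the top of the masher's loop, 190 mm above the masher's underside; it comes to lie on the hook's bar. Axes as the masher's.
- jar: Bystander: clear storage jar with a white lid, 84 mm across, 120 mm high. Origin at the centre of its underside.
- bottle: Bystander: glass bottle, 66 mm across, 220 mm high. Origin at the centre of its underside.
- bowl: Bystander: white bowl, 100 mm across, 50 mm high. Origin at the centre of its underside.

How it is judged:
By the outcome, as a careful person would: the job done as asked, in the order asked, and still so for the second after the job is handed in, with the robot touching nothing.
It also fails if it takes over 62 s, if anything falls off the work surface, if the arm or the gripper's body presses on something with over 40 N, if the wrist force passes 120 N, or if a joint passes its speed limit or range.

## Working session

There is one attempt and no reset: what is moved stays moved. The work goes in short steps, Python scripts to look and compute and a tool call to move; the robot and the scene stay as the last step left them, time stands still between calls to the robot, and variables do not carry over. Pictures are saved under pics/ and viewed, at most 10 in all, crops included, and the job is handed in when it is done.

Besides the shell and the picture viewer there is one more tool, called after ">>>" as a command line: name --argument value ..., lists and objects as JSON in quotes. apply_moves: Moves the arm, as the interface text tells. Its arguments: {"type":"object","properties":{"targets":{"type":"array","items":{"type":"array","items":{"type":"array","items":{"type":"number"}}}}},"required":["targets"]}

```bash
ls; mkdir -p pics; cat > h.py <<'E'
import numpy as np, cv2
from plant import monitor, snapshot, r, look_for, pinpoint
from scipy.spatial.transform import Rotation as Ro
def cam(p):
    f=p["color"].shape[0]/2/np.tan(np.radians(p["fovy"])/2)
    K=np.array([[f,0,p["cx"]],[0,f,p["cy"]],[0,0,1]])
    R=Ro.from_rotvec(np.ravel(p["rvec"])).as_matrix()
    return K,R,np.ravel(p["tvec"])
def ray(p,px):
    K,R,t=cam(p); d=R.T@np.linalg.inv(K)@np.array([px[0],px[1],1.]); return -R.T@t,d/np.linalg.norm(d)
def atz(p,px,z):
    o,d=ray(p,px); return o+d*(z-o[2])/d[2]
def proj(p,X):
    K,R,t=cam(p); c=K@(R@np.asarray(X)+t); return c[:2]/c[2]
def tri(obs):
    A=np.zeros((3,3));b=np.zeros(3);L=[ray(*o) for o in obs]
    for o,d in L:
        M=np.eye(3)-np.outer(d,d);A+=M;b+=M@o
    X=np.linalg.solve(A,b); return X,[round(float(np.linalg.norm(np.cross(X-o,d))),4) for o,d in L]
E
cat > a.py <<'E'
from h import *
np.set_printoptions(precision=4,suppress=True)
P={n:snapshot(n) for n in("side","top")}
for n in P:
    cv2.imwrite(f"pics/{n}0.png",P[n]["color"]); print(n,ray(P[n],(280,210)))
hz=dict(station=0,tray=.01,trolley_tab=.334,hook_seat=.2095,hook_nose=.228,masher=0,masher_grip=.06,masher_loop=.19,jar=0,bottle=0,bowl=0)
for k,z in hz.items():
    ob=[]
    for n in P:
        q=pinpoint(P[n],k)
        if q:
            c=q[0]["centre"]; ob.append((P[n],c)); print(k,n,np.array(c),round(q[0]["confidence"],2),atz(P[n],c,z))
    if len(ob)==2: print("   tri",*tri(ob))
print(monitor.read_state())
E
python3 a.py
```

```text
pics
side (array([ 0.087 , -1.1968,  1.0877]), array([ 0.3224,  0.768 , -0.5534]))
top (array([ 0.4569, -0.0101,  1.5726]), array([ 0.0772,  0.0118, -0.9969]))
station side [275.1 267.4] 0.88 [0.5818 0.0113 0.    ]
station top [275.  212.7] 0.61 [0.5705 0.0236 0.    ]
   tri [ 0.578   0.0214 -0.0073] [0.0073, 0.0073]
tray side [300.2 258.5] 0.79 [0.6696 0.013  0.01  ]
tray top [276.3 178.8] 0.68 [0.6724 0.02   0.01  ]
   tri [0.6732 0.0202 0.0036] [0.0001, 0.0001]
trolley_tab side [264.5 179.7] 0.57 [0.543  0.0068 0.334 ]
trolley_tab top [272.3 212.2] 0.86 [0.5476 0.0229 0.334 ]
   tri [0.5487 0.023  0.3239] [0.0004, 0.0004]
hook_seat side [265.  217.4] 0.8 [0.5427 0.0008 0.2095]
hook_nose side [272.5 204.1] 0.67 [0.5788 0.0334 0.228 ]
masher side [291.8 296.2] 0.96 [ 0.5791 -0.1305  0.    ]
masher top [321.2 205.1] 0.76 [ 0.594  -0.1159  0.    ]
   tri [ 0.5911 -0.1155 -0.0164] [0.0046, 0.0046]
masher_grip side [292.2 275.9] 0.58 [ 0.5873 -0.1096  0.06  ]
masher_grip top [319.7 202.4] 0.71 [ 0.5967 -0.1076  0.06  ]
   tri [ 0.5932 -0.1064  0.0562] [0.004, 0.004]
masher_loop side [29
[... 313 characters left out ...]
7 207.7] 0.71 [0.6067 0.3715 0.    ]
bottle top [275.6 209.8] 0.69 [0.5793 0.0219 0.    ]
   tri [0.5281 0.0262 0.2354] [0.0341, 0.0341]
bowl side [316.9 369.6] 0.92 [ 0.532  -0.4046  0.    ]
{'time_s': 1.2, 'qpos': array([-1.3051,  0.477 ,  0.0224,  1.5554, -0.0115,  1.1093, -0.0831]), 'qd': array([ 0.0013, -0.0005, -0.0029, -0.0009, -0.0005, -0.0003, -0.0005]), 'tau': array([ -0.0005, -59.6317,   1.6057, -28.1546,   0.0124,   0.0016,
         0.    ]), 'ee_pos': array([0.2465, 0.6284, 0.2313]), 'orientation': array([-3.1416, -0.    ,  2.7678]), 'force': array([0.0459, 0.6129, 0.055 ]), 'wrist_torque': array([-0.0173, -0.0194,  0.0415]), 'grip_force': 0.0, 'grip_width': 0.08550853876261216}
```

```bash
python3 - <<'E'
import cv2
a=cv2.imread("pics/side0.png");b=cv2.imread("pics/top0.png")
cv2.imwrite("pics/s1.png",cv2.resize(a[130:330,180:380],(600,600),interpolation=cv2.INTER_CUBIC))
cv2.imwrite("pics/t1.png",cv2.resize(b[120:300,170:410],(800,600),interpolation=cv2.INTER_CUBIC))
E
```

```text
(no output)
```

View pics/s1.png

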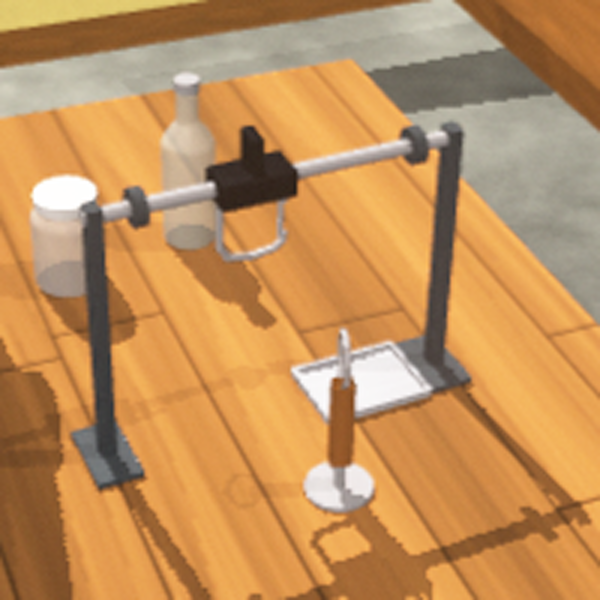

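View pics/t1.png

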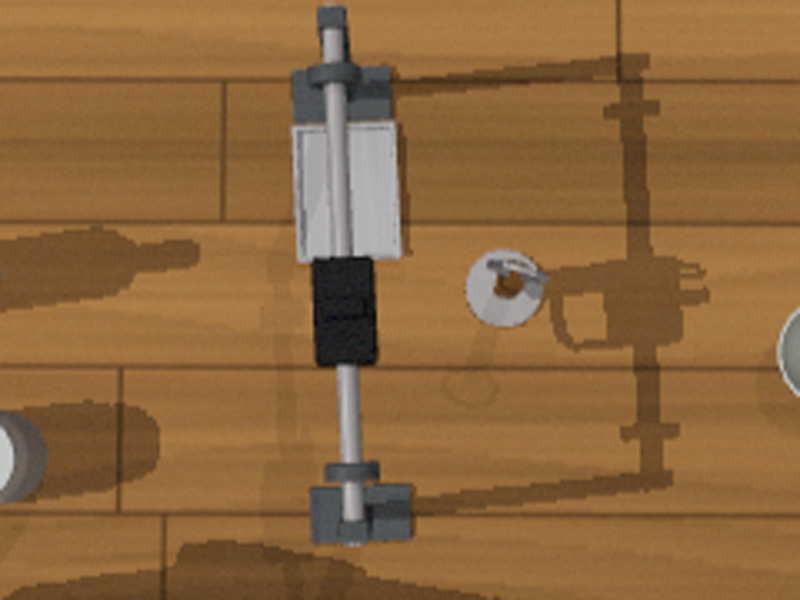

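```bash
cat > b.py <<'E'
from h import *
from scipy.optimize import least_squares
np.set_printoptions(precision=4,suppress=True)
P={n:snapshot(n) for n in("side","top")}
T=lambda u,v:(u/3.3333+170-.35,v/3.3333+120-.35)
S=lambda u,v:(u/3+180-.33,v/3+130-.33)
obs=[("top",T(331,16),(0,-.19,.304)),("top",T(352,529),(0,.19,.304)),
("side",S(452,130),(0,-.19,.304)),("side",S(92,208),(0,.19,.304)),
("top",T(313,514),None),]
obs=obs[:4]
def W(q,X):
    c,s=np.cos(q[2]),np.sin(q[2]); return np.array([q[0]+c*X[0]-s*X[1],q[1]+s*X[0]+c*X[1],X[2]])
f=lambda q:np.concatenate([proj(P[n],W(q,X))-uv for n,uv,X in obs])
s=least_squares(f,[.578,.021,1.61]); print("station",s.x,"yawdeg",np.degrees(s.x[2]),"res",s.fun)
st=s.x
for n,uv in (("top",T(347,307)),("side",S(252,135))):
    print(n,"tab top",atz(P[n],uv,.346))
print("foot top",atz(P["top"],T(505,288.5),.003)," side",atz(P["side"],S(339.5,486),.006))
def draw(im,n,pts,col,k,o,closed=False):
    a=np.array([((proj(P[n],X)-o+.5)*k) for X in pts]).astype(int); cv2.polylines(im,[a],closed,col,1)
m=[.5905,-.1165]
out=[]
for n,o in(("top",(305,185)),("side",(265,235))):
    for yaw in (66,76,86):
        k=8;im=cv2.resize(P[n]["color"][o[1]:o[1]+(36 if n=="top" else 70),o[0]:o[0]+33],None,fx=k,fy=k,interpolation=cv2.INTER_CUBIC)
        q=(*m,np.radians(yaw))
        draw(im,n,[W(q,(.023*np.cos(t),0,.173+.023*np.sin(t))) for t in np.linspace(0,np.pi,13)],(0,0,255),k,o)
        draw(im,n,[W(q,X) for X in((-.023,0,.173),(-.023,0,.141),(.023,0,.141),(.023,0,.173))],(0,0,255),k,o)
        draw(im,n,[W(q,(.035*np.cos(t),.035*np.sin(t),.006)) for t in np.linspace(0,2*np.pi,40)],(0,255,0),k,o)
        out.append(im)
A=np.hstack(out[:3]);B=np.hstack(out[3:])
im=np.vstack([A,B]); f=min(800/im.shape[1],600/im.shape[0]); print(im.shape,f)
cv2.imwrite("pics/m2.png",cv2.resize(im,None,fx=f,fy=f,interpolation=cv2.INTER_AREA))
E
python3 b.py
```

```text
station [0.5772 0.0233 1.618 ] yawdeg 92.70467865339295 res [ 0.36    0.1297  0.5414  1.0737  0.6926 -1.697   0.3052 -1.3476]
top tab top [0.5478 0.0192 0.346 ]
side tab top [0.5434 0.0145 0.346 ]
foot top [ 0.5904 -0.1156  0.003 ]  side [ 0.5871 -0.1194  0.006 ]
(848, 792, 3) 0.7075471698113207
```

View pics/m2.png

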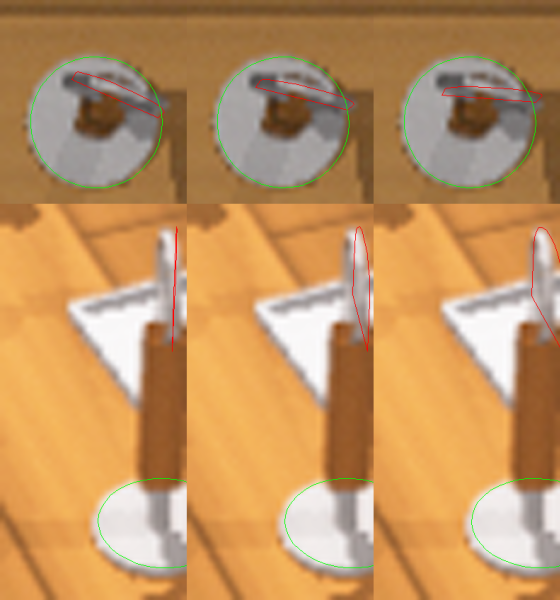

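The side view shows the trolley mid-rail with its tab at (264,178) full-image, and the masher at (293,270). The top view shows the masher foot at (321,206). In the overlay the loop yaw fits about 75° and the foot sits near (0.589, -0.117). First I lift clear and swing over.

>>> apply_moves --targets '[[[0, 0, 0, 0, 0, -0.04, 100], [0, 0, 0, 0, 0, -0.04, 100], [0, 0, 0, 0, 0, -0.04, 100], [0, 0, 0, 0, 0, -0.04, 100], [0, 0, 0, 0, 0, -0.04, 100], [0, 0, 0, 0, 0, -0.04, 100], [0, 0, 0, 0, 0, -0.04, 100], [0, 0, 0.03, -0.02, 0, 0, 100], [0, 0, 0.06, -0.0404, -0.0012, 0, 100], [0, 0, 0.06, -0.0404, -0.0012, 0, 100], [0, 0, 0.06, -0.0404, -0.0012, 0, 100], [0, 0, 0.06, -0.0404, -0.0012, 0, 100]]]'

```text
time_s: 2.5
ee_pos: [0.4065, 0.5392, 0.5104]
orientation: [-3.141, 0.0, 2.495]
force: [0.8, 0.6, -0.3]
grip_width: 0.0856
grip_force: 0.0
```

```bash
python3 -c "
from h import *
s=monitor.read_state();print(s['time_s'],s['qpos'],s['ee_pos'],s['orientation'])"
```

```text
2.5 [-1.11464058  0.38274919  0.15655228  1.09489521 -0.05828086  1.6690131
 -0.05105099] [0.40647362 0.5392133  0.51036433] [-3.14062046e+00  3.07069959e-04  2.49466072e+00]
```

>>> apply_moves --targets '[[[0, 0, 0.06, -0.0404, -0.0012, 0, 100], [0, 0, 0.06, -0.0404, -0.0012, 0, 100], [0, 0, 0.06, -0.0404, -0.0012, 0, 100], [0, 0, 0.06, -0.0404, -0.0012, 0, 100], [0, 0, 0.06, -0.0404, -0.0012, 0, 100], [0, 0, 0.06, -0.0404, -0.0012, 0, 100], [0, 0, 0.06, -0.0404, -0.0012, 0, 100], [0, 0, 0.06, -0.0404, -0.0012, 0, 100], [0, 0, 0.06, -0.0404, -0.0012, 0, 100], [0, 0, 0.06, -0.0404, -0.0012, 0, 100], [0, 0, 0.06, -0.0404, -0.0012, 0, 100], [0, 0, 0.06, -0.0404, -0.0012, 0, 100]]]'

```text
time_s: 3.7
ee_pos: [0.6603, 0.1381, 0.5104]
orientation: [-3.141, 0.0, 1.775]
force: [-0.0, -0.3, 0.6]
grip_width: 0.0847
grip_force: 0.0
```

>>> apply_moves --targets '[[[0, 0, 0.06, -0.0404, -0.0012, 0, 100], [0, 0, 0.06, -0.0404, -0.0012, 0, 100], [0, 0, 0.06, -0.0404, -0.0012, 0, 100], [0, 0, 0.06, -0.0404, -0.0012, 0, 100], [0, 0, 0.06, -0.0404, -0.0012, 0, 100], [0, 0, 0.06, -0.0404, -0.0012, 0, 100], [0, 0, 0.06, -0.0404, -0.0012, 0, 100], [0, 0, 0.03, -0.02, 0, 0, 100]]]'

```text
time_s: 4.5
ee_pos: [0.6532, -0.1654, 0.511]
orientation: [-3.141, 0.002, 1.32]
force: [0.3, -0.7, 0.7]
grip_width: 0.0851
grip_force: 0.0
```

```bash
cat > plan.py <<'E'
from h import *
# pose: (pos, R). plan from start through waypoints [(pos,R,n)], print rows
def tool(yaw_x, tilt):  # yaw_x: heading of masher x axis (deg); tilt from vertical (deg)
    a,t=np.radians(yaw_x),np.radians(tilt)
    xm=np.array([np.cos(a),np.sin(a),0]); ym=np.array([-np.sin(a),np.cos(a),0])
    z=np.sin(t)*xm-np.cos(t)*np.array([0,0,1.]); y=-ym
    return np.column_stack([np.cross(y,z),y,z])
def cur():
    s=monitor.read_state(); return np.array(s["ee_pos"]),Ro.from_euler("xyz",s["orientation"]).as_matrix()
def rows(way,grip,start=None):
    p,R=start or cur(); out=[]
    for P1,R1,n in way:
        rv=Ro.from_matrix(R.T@R1).as_rotvec()/n; d=(np.asarray(P1)-p)/n
        print(f"seg n={n} step {np.linalg.norm(d)*1e3:.1f}mm {np.linalg.norm(rv):.3f}rad")
        for i in range(n):
            out.append([*np.round(rv,4),*np.round(R.T@d,4),grip]); R=R@Ro.from_rotvec(rv).as_matrix(); p=p+d
    for i in range(0,len(out),12): print([[[float(v) for v in q] for q in out[i:i+12]]])
    return p,R
E
python3 - <<'E'
from plan import *
s=monitor.read_state();print(s['time_s'],s['qpos'],s['ee_pos'],s['orientation'])
R=tool(75,43); g=np.array([.5895,-.117,.060]); z=R[:,2]
a=g+z*(.019-.13)
rows([(a+[0,0,.15],R,10),(a,R,5)],100)
E
```

```text
4.5 [-0.2066906   0.41197795  0.59549329  1.12057011 -0.22579958  1.67153029
  0.07476608] [ 0.65315665 -0.16540534  0.51098221] [-3.14118150e+00  1.87010619e-03  1.31968785e+00]
seg n=10 step 23.6mm 0.075rad
seg n=5 step 30.0mm 0.000rad
[[[-0.0004, 0.0752, 0.001, -0.0044, -0.0074, 0.022, 100.0], [-0.0004, 0.0752, 0.001, -0.0061, -0.0074, 0.0216, 100.0], [-0.0004, 0.0752, 0.001, -0.0077, -0.0074, 0.0211, 100.0], [-0.0004, 0.0752, 0.001, -0.0093, -0.0074, 0.0204, 100.0], [-0.0004, 0.0752, 0.001, -0.0108, -0.0074, 0.0197, 100.0], [-0.0004, 0.0752, 0.001, -0.0122, -0.0074, 0.0188, 100.0], [-0.0004, 0.0752, 0.001, -0.0136, -0.0074, 0.0178, 100.0], [-0.0004, 0.0752, 0.001, -0.0149, -0.0074, 0.0168, 100.0], [-0.0004, 0.0752, 0.001, -0.0161, -0.0074, 0.0156, 100.0], [-0.0004, 0.0752, 0.001, -0.0173, -0.0074, 0.0143, 100.0], [-0.0, 0.0, 0.0, -0.0205, 0.0, 0.0219, 100.0], [-0.0, 0.0, 0.0, -0.0205, 0.0, 0.0219, 100.0]]]
[[[-0.0, 0.0, 0.0, -0.0205, 0.0, 0.0219, 100.0], [-0.0, 0.0, 0.0, -0.0205, 0.0, 0.0219, 100.0], [-0.0, 0.0, 0.0, -0.0205, 0.0, 0.0219, 100.0]]]
```

>>> apply_moves --targets '[[[0, 0.075, 0.001, -0.0044, -0.0074, 0.022, 100], [0, 0.075, 0.001, -0.006, -0.0074, 0.0216, 100], [0, 0.075, 0.001, -0.0077, -0.0074, 0.021, 100], [0, 0.075, 0.001, -0.0093, -0.0074, 0.0204, 100], [0, 0.075, 0.001, -0.0108, -0.0074, 0.0197, 100], [0, 0.075, 0.001, -0.0122, -0.0074, 0.0188, 100], [0, 0.075, 0.001, -0.0136, -0.0074, 0.0178, 100], [0, 0.075, 0.001, -0.015, -0.0074, 0.0168, 100], [0, 0.075, 0.001, -0.016, -0.0074, 0.0156, 100], [0, 0.075, 0.001, -0.0173, -0.0074, 0.0143, 100], [0, 0, 0, -0.0205, 0, 0.022, 100], [0, 0, 0, -0.0205, 0, 0.022, 100]]]'

```text
time_s: 5.7
ee_pos: [0.5713, -0.186, 0.2299]
orientation: [-3.136, -0.75, 1.313]
force: [0.2, -0.2, 0.6]
grip_width: 0.0857
grip_force: 0.0
```

>>> apply_moves --targets '[[[0, 0, 0, -0.0205, 0, 0.022, 100], [0, 0, 0, -0.0205, 0, 0.022, 100], [0, 0, 0, -0.0205, 0, 0.022, 100], [0, 0, 0, 0, 0, 0, 100], [0, 0, 0, 0, 0, 0, 100]]]'

```text
time_s: 6.2
ee_pos: [0.5715, -0.1851, 0.1415]
orientation: [-3.135, -0.751, 1.315]
force: [0.4, 0.4, -0.3]
grip_width: 0.085
grip_force: 0.0
```

```bash
python3 - <<'E'
from plan import *
np.set_printoptions(precision=4,suppress=True)
s=monitor.read_state();print(s['time_s'],s['qpos'],s['ee_pos'],s['orientation'])
p,R0=cur()
A=snapshot("side");B=snapshot("top")
for k,zz in(("masher",0),("masher_grip",.06),("masher_loop",.19)):
    for S in(A,B):
        q=pinpoint(S,k)
        if q: print(k,q[0]["centre"],round(q[0]["confidence"],2),atz(S,q[0]["centre"],zz))
print("tcp proj side/top",proj(A,p),proj(B,p))
o=[cv2.resize(A["color"][190:330,240:340],(400,560),interpolation=3),cv2.resize(B["color"][160:300,280:380],(400,560),interpolation=3)]
cv2.imwrite("pics/pre.png",np.hstack(o))
R=tool(75,43); g=np.array([.5895,-.117,.060]); z=R[:,2]
rows([(g+z*.019,R,6)],100)
E
```

```text
6.2 [ 0.2939  0.6752  0.3853  1.755  -0.9612  1.318   0.9235] [ 0.5715 -0.1851  0.1415] [-3.1354 -0.7506  1.3146]
masher [289.6, 294.9] 0.89 [ 0.5752 -0.123   0.    ]
masher_grip [292.7, 277.7] 0.85 [ 0.5855 -0.1175  0.06  ]
masher_grip [318.5, 204.7] 0.8 [ 0.5899 -0.104   0.06  ]
masher_loop [314.8, 368.0] 0.47 [ 0.4519 -0.5376  0.19  ]
masher_loop [325.8, 199.0] 0.56 [ 0.5938 -0.1154  0.19  ]
tcp proj side/top [298.6333 271.4838] [349.8288 208.8763]
seg n=6 step 21.2mm 0.002rad
[[[-0.0014, 0.0001, 0.0009, -0.0007, 0.0001, 0.0212, 100.0], [-0.0014, 0.0001, 0.0009, -0.0007, 0.0001, 0.0212, 100.0], [-0.0014, 0.0001, 0.0009, -0.0007, 0.0, 0.0212, 100.0], [-0.0014, 0.0001, 0.0009, -0.0007, -0.0, 0.0212, 100.0], [-0.0014, 0.0001, 0.0009, -0.0007, -0.0, 0.0212, 100.0], [-0.0014, 0.0001, 0.0009, -0.0007, -0.0001, 0.0212, 100.0]]]
```

View pics/pre.png

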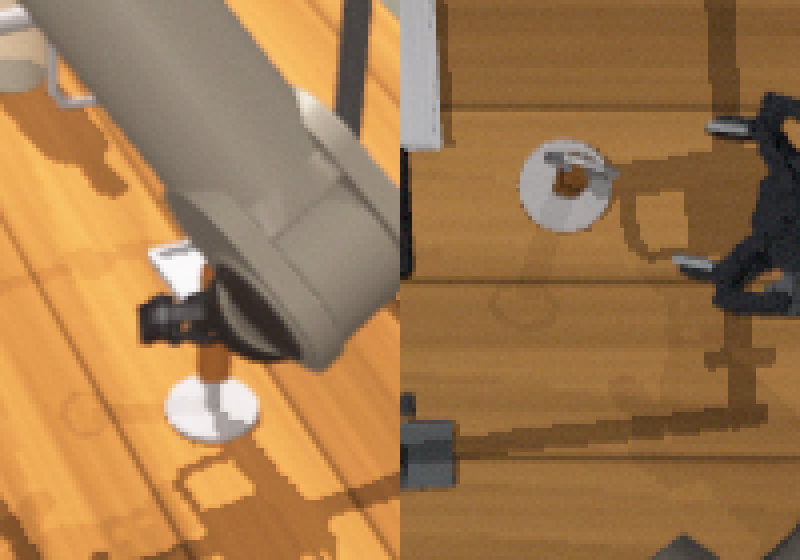

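The left crop shows the open fingers in front of the handle. The right crop shows fingertips at about (708,130) and (675,262), straddling the line to the handle at (568,182). The gripper is aligned, so I advance and close.

>>> apply_moves --targets '[[[0, 0, 0, -0.0007, 0, 0.021, 100], [0, 0, 0, -0.0007, 0, 0.021, 100], [0, 0, 0, -0.0007, 0, 0.021, 100], [0, 0, 0, -0.0007, 0, 0.021, 100], [0, 0, 0, -0.0007, 0, 0.021, 100], [0, 0, 0, -0.0007, 0, 0.021, 100], [0, 0, 0, 0, 0, 0, 100], [0, 0, 0, 0, 0, 0, 0], [0, 0, 0, 0, 0, 0, 0], [0, 0, 0, 0, 0, 0, 0], [0, 0, 0, 0, 0, 0, 0], [0, 0, 0, 0, 0, 0, 0]]]'

```text
time_s: 7.8
ee_pos: [0.5918, -0.1058, 0.0467]
orientation: [-3.138, -0.75, 1.315]
force: [-2.0, -1.3, 2.0]
grip_width: 0.0226
grip_force: 61.6
```

>>> apply_moves --targets '[[[0, 0, 0, 0, 0, 0, 0], [0, 0, 0, 0, 0, 0, 0], [0, 0, 0, 0, 0, 0, 0], [0, 0, 0, 0, 0, 0, 0]]]'

```text
time_s: 8.2
ee_pos: [0.5918, -0.1057, 0.0467]
orientation: [-3.137, -0.75, 1.315]
force: [-2.5, -2.4, 5.8]
grip_width: 0.0232
grip_force: 61.8
```

```bash
cat > geo.py <<'E'
from plan import *
XS=92.6; a=np.radians(XS); xs=np.array([np.cos(a),np.sin(a),0]); ys=np.array([-np.sin(a),np.cos(a),0])
H=np.array([.546,.0215,0]); OFF=-.0115; TZ=.0467
def tcp(along,z,yaw=XS,H=H):  # masher at H+ys*along, underside z
    b=np.radians(yaw); xm=np.array([np.cos(b),np.sin(b),0])
    return H+ys*along-xm*OFF+[0,0,z+TZ]
E
python3 - <<'E'
from geo import *
p,R=cur()
R1=tool(75.3,43); R2=tool(XS,43)
rows([(p+[0,0,.0475],R1,6),(tcp(-.09,.0475),R2,10)],0)
E
```

```text
seg n=6 step 7.9mm 0.001rad
seg n=10 step 14.9mm 0.030rad
[[[-0.0008, 0.0001, 0.0001, 0.0054, -0.0, -0.0058, 0.0], [-0.0008, 0.0001, 0.0001, 0.0054, -0.0, -0.0058, 0.0], [-0.0008, 0.0001, 0.0001, 0.0054, -0.0, -0.0058, 0.0], [-0.0008, 0.0001, 0.0001, 0.0054, -0.0, -0.0058, 0.0], [-0.0008, 0.0001, 0.0001, 0.0054, -0.0, -0.0058, 0.0], [-0.0008, 0.0001, 0.0001, 0.0054, -0.0, -0.0058, 0.0], [0.0206, 0.0, -0.0221, 0.0109, 0.0006, 0.0102, 0.0], [0.0206, 0.0, -0.0221, 0.0109, 0.001, 0.0102, 0.0], [0.0206, 0.0, -0.0221, 0.0109, 0.0015, 0.0101, 0.0], [0.0206, 0.0, -0.0221, 0.0108, 0.0019, 0.0101, 0.0], [0.0206, 0.0, -0.0221, 0.0108, 0.0024, 0.0101, 0.0], [0.0206, 0.0, -0.0221, 0.0107, 0.0028, 0.01, 0.0]]]
[[[0.0206, 0.0, -0.0221, 0.0106, 0.0033, 0.0099, 0.0], [0.0206, 0.0, -0.0221, 0.0106, 0.0037, 0.0099, 0.0], [0.0206, 0.0, -0.0221, 0.0105, 0.0041, 0.0098, 0.0], [0.0206, 0.0, -0.0221, 0.0104, 0.0046, 0.0097, 0.0]]]
```

>>> apply_moves --targets '[[[0, 0, 0, 0.0054, 0, -0.0058, 0], [0, 0, 0, 0.0054, 0, -0.0058, 0], [0, 0, 0, 0.0054, 0, -0.0058, 0], [0, 0, 0, 0.0054, 0, -0.0058, 0], [0, 0, 0, 0.0054, 0, -0.0058, 0], [0, 0, 0, 0.0054, 0, -0.0058, 0], [0.0206, 0, -0.022, 0.0109, 0.0006, 0.0102, 0], [0.0206, 0, -0.022, 0.0109, 0.001, 0.0102, 0], [0.0206, 0, -0.022, 0.0109, 0.0015, 0.0101, 0], [0.0206, 0, -0.022, 0.0108, 0.0019, 0.0101, 0], [0.0206, 0, -0.022, 0.0108, 0.0024, 0.0101, 0], [0.0206, 0, -0.022, 0.0107, 0.0028, 0.01, 0]]]'

```text
time_s: 9.4
ee_pos: [0.6179, -0.0176, 0.0934]
orientation: [-3.135, -0.751, 1.499]
force: [0.2, 0.8, -3.3]
grip_width: 0.0233
grip_force: 61.2
```

>>> apply_moves --targets '[[[0.0206, 0, -0.022, 0.0106, 0.0033, 0.0099, 0], [0.0206, 0, -0.022, 0.0106, 0.0037, 0.0099, 0], [0.0206, 0, -0.022, 0.0105, 0.0041, 0.0098, 0], [0.0206, 0, -0.022, 0.0104, 0.0046, 0.0097, 0], [0, 0, 0, 0, 0, 0, 0], [0, 0, 0, 0, 0, 0, 0]]]'

```text
time_s: 10.0
ee_pos: [0.6347, 0.038, 0.0934]
orientation: [-3.136, -0.751, 1.616]
force: [-0.8, -0.5, -3.0]
grip_width: 0.0228
grip_force: 61.0
```

```bash
cat > look.py <<'E'
import sys
from geo import *
np.set_printoptions(precision=4,suppress=True)
A=snapshot("side");B=snapshot("top"); p,R=cur()
for k,zz in(("masher_loop",.2375),("masher_grip",.1075),("trolley_tab",.334),("hook_seat",.2095),("hook_nose",.228)):
    for n,S in(("s",A),("t",B)):
        q=pinpoint(S,k)
        if q: print(k,n,np.array(q[0]["centre"]),round(q[0]["confidence"],2),atz(S,q[0]["centre"],zz))
cv2.imwrite(f"pics/{sys.argv[1]}.png",np.hstack([cv2.resize(A["color"][160:280,230:310],(400,600),interpolation=3),cv2.resize(B["color"][120:240,240:320],(400,600),interpolation=3)]))
print(monitor.read_state())
E
python3 look.py l1
```

```text
masher_loop s [290.5 200.8] 0.86 [0.6302 0.0179 0.2375]
masher_loop t [273.9 181.6] 0.56 [0.6337 0.0218 0.2375]
masher_grip s [289.6 234.1] 0.62 [0.635  0.0265 0.1075]
masher_grip t [270.7 185. ] 0.73 [0.6412 0.0339 0.1075]
trolley_tab s [263.1 177.7] 0.93 [0.5432 0.0186 0.334 ]
hook_seat s [264.3 216.7] 0.55 [0.542  0.005  0.2095]
hook_seat t [159.  203.2] 0.57 [0.5794 0.3236 0.2095]
hook_nose s [273.2 202.2] 0.8 [0.5846 0.0424 0.228 ]
hook_nose t [273.1 179. ] 0.34 [0.6418 0.0241 0.228 ]
{'time_s': 10.6, 'qpos': array([ 0.0165,  0.7463,  0.2445,  1.713 , -0.9752,  1.2021,  0.8789]), 'qd': array([-0.0026, -0.0028,  0.0004, -0.0011,  0.0011, -0.0006, -0.0013]), 'tau': array([  0.0755, -66.9725,   4.9202, -19.9301,  -2.0474,   2.6977,
        -0.0005]), 'ee_pos': array([0.6348, 0.0378, 0.0936]), 'orientation': array([-3.1359, -0.7511,  1.616 ]), 'force': array([-0.4698, -0.2281, -3.8509]), 'wrist_torque': array([-1.1543, -0.0488,  0.0162]), 'grip_force': 60.984617471694946, 'grip_width': 0.023240625231389155}
```

View pics/l1.png

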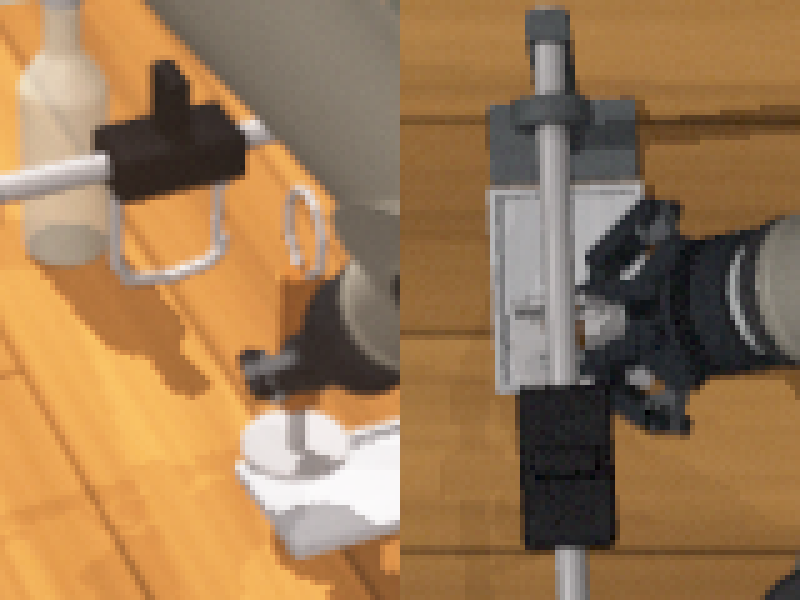

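The loop stands on the far side of the hook: the side crop has the loop at (305,230) and the hook nose at (222,240). In the top crop it lies under the rail at about (545,310). It is roughly 4 mm right of centre, so I correct that and enter.

```bash
sed -i 's/OFF=-.0115/OFF=-.0150/' geo.py; python3 - <<'E'
from geo import *
p,R=cur(); R2=tool(XS,43)
q=rows([(tcp(-.085,.0475),R2,2),(tcp(.015,.0475),R2,10)],0)
print(q[0])
E
```

```text
seg n=2 step 2.6mm 0.003rad
seg n=10 step 10.0mm 0.000rad
[[[-0.0028, -0.0003, -0.0001, 0.0012, -0.0022, 0.0007, 0.0], [-0.0028, -0.0003, -0.0001, 0.0012, -0.0022, 0.0007, 0.0], [0.0, 0.0, -0.0, -0.0, -0.01, -0.0, 0.0], [0.0, 0.0, -0.0, -0.0, -0.01, -0.0, 0.0], [0.0, 0.0, -0.0, -0.0, -0.01, -0.0, 0.0], [0.0, 0.0, -0.0, -0.0, -0.01, -0.0, 0.0], [0.0, 0.0, -0.0, -0.0, -0.01, -0.0, 0.0], [0.0, 0.0, -0.0, -0.0, -0.01, -0.0, 0.0], [0.0, 0.0, -0.0, -0.0, -0.01, -0.0, 0.0], [0.0, 0.0, -0.0, -0.0, -0.01, -0.0, 0.0], [0.0, 0.0, -0.0, -0.0, -0.01, -0.0, 0.0], [0.0, 0.0, -0.0, -0.0, -0.01, -0.0, 0.0]]]
[0.530335   0.03580411 0.0942    ]
```

>>> apply_moves --targets '[[[-0.0028, 0, 0, 0.0012, -0.0022, 0.0007, 0], [-0.0028, 0, 0, 0.0012, -0.0022, 0.0007, 0], [0, 0, 0, 0, -0.01, 0, 0], [0, 0, 0, 0, -0.01, 0, 0], [0, 0, 0, 0, -0.01, 0, 0], [0, 0, 0, 0, -0.01, 0, 0], [0, 0, 0, 0, -0.005, 0, 0], [0, 0, 0, 0, -0.005, 0, 0], [0, 0, 0, 0, -0.005, 0, 0], [0, 0, 0, 0, -0.005, 0, 0], [0, 0, 0, 0, -0.005, 0, 0], [0, 0, 0, 0, -0.005, 0, 0]]]'

```text
time_s: 11.8
ee_pos: [0.5605, 0.0373, 0.0944]
orientation: [3.141, -0.751, 1.617]
force: [3.5, 1.3, -2.3]
grip_width: 0.0232
grip_force: 61.3
```

>>> apply_moves --targets '[[[0, 0, 0, 0, -0.005, 0, 0], [0, 0, 0, 0, -0.005, 0, 0], [0, 0, 0, 0, -0.005, 0, 0], [0, 0, 0, 0, -0.005, 0, 0], [0, 0, 0, 0, -0.005, 0, 0], [0, 0, 0, 0, -0.005, 0, 0], [0, 0, 0, 0, 0, 0, 0], [0, 0, 0, 0, 0, 0, 0]]]'

```text
time_s: 12.6
ee_pos: [0.5303, 0.0358, 0.0943]
orientation: [-3.141, -0.751, 1.616]
force: [1.0, 0.5, -3.2]
grip_width: 0.0228
grip_force: 61.0
```

```bash
python3 look.py l2
```

```text
masher_loop s [261.6 208.5] 0.95 [0.5351 0.009  0.2375]
masher_loop t [273.  218.4] 0.56 [0.5387 0.0236 0.2375]
masher_grip s [257.3 240.1] 0.68 [0.5297 0.0327 0.1075]
masher_grip t [273.2 224.5] 0.59 [0.5295 0.0262 0.1075]
trolley_tab t [273.7 212.4] 0.56 [0.5471 0.0196 0.334 ]
hook_seat s [267.5 214.5] 0.65 [0.5549 0.0124 0.2095]
hook_nose t [414.6 228.3] 0.2 [ 0.515  -0.3407  0.228 ]
{'time_s': 13.2, 'qpos': array([ 0.0411,  0.6287,  0.2398,  1.9663, -0.9865,  1.1213,  1.0117]), 'qd': array([ 0.0014,  0.0005, -0.002 ,  0.0005,  0.0004,  0.0011,  0.0002]), 'tau': array([ -0.0054, -56.8388,   3.8379, -16.3199,  -1.6579,   2.9564,
        -0.0004]), 'ee_pos': array([0.5304, 0.0359, 0.0942]), 'orientation': array([-3.1414, -0.7512,  1.6162]), 'force': array([ 0.066 , -0.0028, -2.9283]), 'wrist_torque': array([-1.1549, -0.0824,  0.0061]), 'grip_force': 60.974578857421875, 'grip_width': 0.023167847620936835}
```

View pics/l2.png

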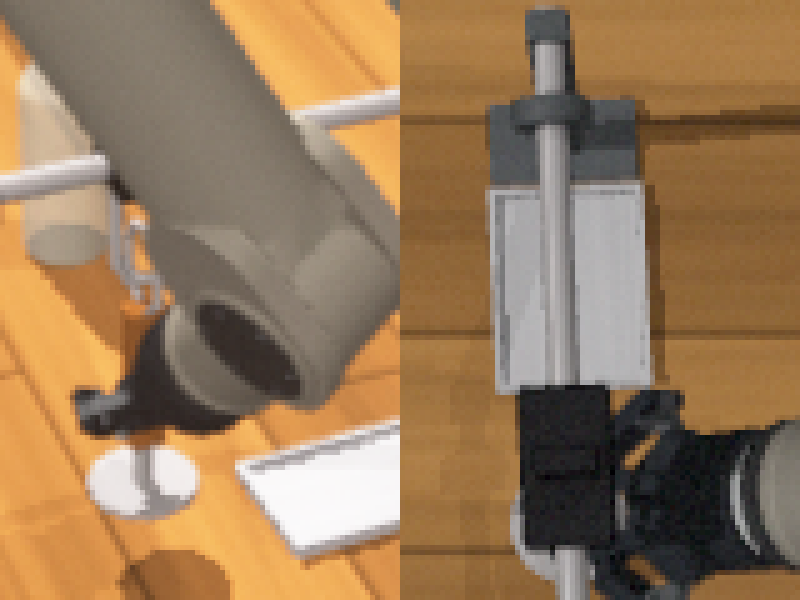

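The force rose to 3.5 N and then fell to zero. The loop wire is inside the hook by the shank (side crop about (140,228)), and the trolley block has not moved (top crop (565,465)). Lowering now.

>>> apply_moves --targets '[[[0, 0, 0, -0.00205, 0, 0.0022, 0], [0, 0, 0, -0.00205, 0, 0.0022, 0], [0, 0, 0, -0.00205, 0, 0.0022, 0], [0, 0, 0, -0.00205, 0, 0.0022, 0], [0, 0, 0, -0.00205, 0, 0.0022, 0], [0, 0, 0, -0.00205, 0, 0.0022, 0], [0, 0, 0, -0.00205, 0, 0.0022, 0], [0, 0, 0, -0.00205, 0, 0.0022, 0], [0, 0, 0, 0, 0, 0, 0]]]'

```text
time_s: 14.1
ee_pos: [0.5306, 0.0362, 0.0707]
orientation: [3.141, -0.753, 1.617]
force: [-0.8, -0.6, 1.8]
grip_width: 0.0232
grip_force: 61.5
```

>>> apply_moves --targets '[[[0, 0, 0, -0.00068, 0, 0.00073, 0], [0, 0, 0, -0.00068, 0, 0.00073, 0], [0, 0, 0, 0, 0, 0, 0]]]'

```text
time_s: 14.4
ee_pos: [0.5311, 0.0366, 0.0703]
orientation: [3.139, -0.755, 1.619]
force: [-2.7, -0.8, 12.6]
grip_width: 0.0233
grip_force: 62.4
```

>>> apply_moves --targets '[[[0, 0, 0, 0.0006, 0, -0.0007, 0], [0, 0, 0, 0.0004, 0, -0.0004, 0], [0, 0, 0, 0, 0, 0, 0]]]'

```text
time_s: 14.7
ee_pos: [0.5308, 0.0361, 0.0705]
orientation: [3.14, -0.752, 1.617]
force: [-1.2, -0.4, 5.6]
grip_width: 0.0234
grip_force: 61.7
```

>>> apply_moves --targets '[[[0, 0, 0, 0, 0, 0, 20], [0, 0, 0, 0, 0, 0, 40], [0, 0, 0, 0, 0, 0, 60], [0, 0, 0, 0, 0, 0, 80], [0, 0, 0, 0, 0, 0, 100], [0, 0, 0, 0, 0, 0, 100], [0, 0, 0, 0, 0, 0, 100], [0, 0, 0, 0, 0, 0, 100], [0, 0, 0, 0, 0, 0, 100], [0, 0, 0, 0, 0, 0, 100]]]'

```text
time_s: 15.7
ee_pos: [0.5304, 0.0359, 0.0697]
orientation: [-3.141, -0.751, 1.616]
force: [0.8, -0.4, -0.8]
grip_width: 0.0853
grip_force: 0.0
```

>>> apply_moves --targets '[[[0, 0, 0, 0, 0, -0.005, 100], [0, 0, 0, 0, 0, -0.01, 100], [0, 0, 0, 0, 0, -0.02, 100], [0, 0, 0, 0, 0, -0.03, 100], [0, 0, 0, 0, 0, -0.03, 100], [0, 0, 0, 0, 0, -0.03, 100], [0, 0, 0, 0, 0, -0.03, 100], [0, 0, 0, 0, 0, -0.03, 100], [0, 0, 0, 0, 0, -0.03, 100]]]'

```text
time_s: 16.6
ee_pos: [0.5367, -0.1124, 0.2284]
orientation: [3.141, -0.75, 1.615]
force: [0.3, -0.6, -0.1]
grip_width: 0.0853
grip_force: 0.0
```

```bash
python3 look.py l3
```

```text
masher_loop s [259.7 213.2] 0.89 [ 0.5214 -0.0121  0.2375]
masher_loop t [272.7 218.9] 0.69 [0.5374 0.0243 0.2375]
masher_grip s [257.3 247.8] 0.87 [ 0.5165 -0.0036  0.1075]
masher_grip t [272.7 222. ] 0.57 [0.5365 0.0277 0.1075]
trolley_tab s [262.9 178. ] 0.83 [0.5421 0.0172 0.334 ]
hook_seat s [264.6 217.8] 0.65 [ 0.5408 -0.0007  0.2095]
hook_nose s [273.7 204.9] 0.74 [0.5805 0.0281 0.228 ]
{'time_s': 17.2, 'qpos': array([ 0.186 ,  0.5382,  0.365 ,  1.7434, -0.7897,  1.4627,  0.9192]), 'qd': array([ 0.0019, -0.0018,  0.0052, -0.0021, -0.0006,  0.001 , -0.0015]), 'tau': array([ -0.0428, -55.7322,   5.5463, -22.4931,  -1.6999,   2.2629,
         0.    ]), 'ee_pos': array([ 0.5369, -0.1101,  0.2264]), 'orientation': array([-3.1404, -0.7517,  1.6162]), 'force': array([-0.5232,  0.4598, -0.3984]), 'wrist_torque': array([-0.7095,  0.0157,  0.0115]), 'grip_force': 0.0, 'grip_width': 0.0854343603425017}
```

View pics/l3.png

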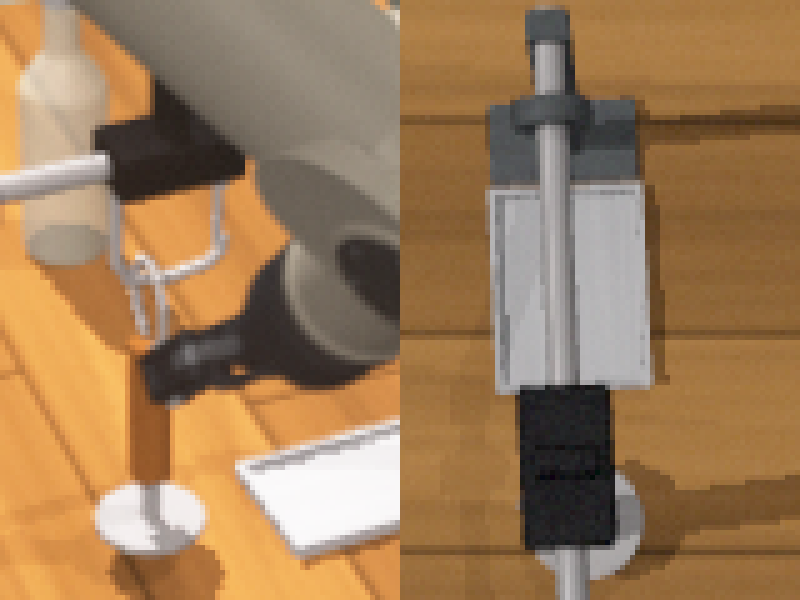

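The masher hangs free in the hook: the side crop has the loop over the bar at (145,265) and the gate line closed at (218,210). The trolley is unmoved. Next is the tab.

```bash
python3 - <<'E'
from geo import *
R0=tool(XS,0)
rows([((.537,-.135,.43),R0,11),((.546,.0205,.42),R0,6),((.546,.0205,.316),R0,6)],60)
E
```

```text
seg n=11 step 18.6mm 0.068rad
seg n=6 step 26.0mm 0.000rad
seg n=6 step 17.3mm 0.000rad
[[[-0.0001, -0.0683, 0.0, 0.011, -0.0001, -0.0151, 60.0], [-0.0001, -0.0683, 0.0, 0.0099, -0.0001, -0.0158, 60.0], [-0.0001, -0.0683, 0.0, 0.0088, -0.0001, -0.0164, 60.0], [-0.0001, -0.0683, 0.0, 0.0077, -0.0001, -0.017, 60.0], [-0.0001, -0.0683, 0.0, 0.0065, -0.0001, -0.0175, 60.0], [-0.0001, -0.0683, 0.0, 0.0053, -0.0001, -0.0179, 60.0], [-0.0001, -0.0683, 0.0, 0.0041, -0.0001, -0.0182, 60.0], [-0.0001, -0.0683, 0.0, 0.0028, -0.0001, -0.0184, 60.0], [-0.0001, -0.0683, 0.0, 0.0016, -0.0001, -0.0186, 60.0], [-0.0001, -0.0683, 0.0, 0.0003, -0.0001, -0.0186, 60.0], [-0.0001, -0.0683, 0.0, -0.001, -0.0001, -0.0186, 60.0], [-0.0, 0.0, -0.0, 0.0258, 0.0027, 0.0017, 60.0]]]
[[[-0.0, 0.0, -0.0, 0.0258, 0.0027, 0.0017, 60.0], [-0.0, 0.0, -0.0, 0.0258, 0.0027, 0.0017, 60.0], [-0.0, 0.0, -0.0, 0.0258, 0.0027, 0.0017, 60.0], [-0.0, 0.0, -0.0, 0.0258, 0.0027, 0.0017, 60.0], [-0.0, 0.0, -0.0, 0.0258, 0.0027, 0.0017, 60.0], [-0.0, 0.0, -0.0, -0.0, -0.0, 0.0173, 60.0], [-0.0, 0.0, -0.0, -0.0, -0.0, 0.0173, 60.0], [-0.0, 0.0, -0.0, -0.0, -0.0, 0.0173, 60.0], [-0.0, 0.0, -0.0, -0.0, -0.0, 0.0173, 60.0], [-0.0, 0.0, -0.0, -0.0, -0.0, 0.0173, 60.0], [-0.0, 0.0, -0.0, -0.0, -0.0, 0.0173, 60.0]]]
```

>>> apply_moves --targets '[[[0, -0.0683, 0, 0.011, 0, -0.015, 60], [0, -0.0683, 0, 0.01, 0, -0.0158, 60], [0, -0.0683, 0, 0.0088, 0, -0.0164, 60], [0, -0.0683, 0, 0.0077, 0, -0.017, 60], [0, -0.0683, 0, 0.0065, 0, -0.0175, 60], [0, -0.0683, 0, 0.0053, 0, -0.018, 60], [0, -0.0683, 0, 0.004, 0, -0.0182, 60], [0, -0.0683, 0, 0.0028, 0, -0.0184, 60], [0, -0.0683, 0, 0.0016, 0, -0.0186, 60], [0, -0.0683, 0, 0.0003, 0, -0.0186, 60], [0, -0.0683, 0, -0.001, 0, -0.0186, 60], [0, 0, 0, 0, 0, 0, 60]]]'

```text
time_s: 18.4
ee_pos: [0.5395, -0.1335, 0.4329]
orientation: [3.137, 0.001, 1.62]
force: [0.1, -0.5, -0.1]
grip_width: 0.051
grip_force: 0.0
```

>>> apply_moves --targets '[[[0, 0, 0, 0.0258, 0.0027, 0.0017, 60], [0, 0, 0, 0.0258, 0.0027, 0.0017, 60], [0, 0, 0, 0.0258, 0.0027, 0.0017, 60], [0, 0, 0, 0.0258, 0.0027, 0.0017, 60], [0, 0, 0, 0.0258, 0.0027, 0.0017, 60], [0, 0, 0, 0.0258, 0.0027, 0.0017, 60], [0, 0, 0, 0, 0, 0, 60], [0, 0, 0, 0, 0, 0, 60]]]'

```text
time_s: 19.2
ee_pos: [0.547, 0.0197, 0.4191]
orientation: [-3.139, -0.0, 1.617]
force: [-0.2, -0.7, -0.2]
grip_width: 0.0511
grip_force: 0.0
```

```bash
python3 - <<'E'
from geo import *
s=monitor.read_state();print(s['time_s'],s['qpos'],s['ee_pos'],s['orientation'],s['grip_width'])
A=snapshot("side");B=snapshot("top")
for n,S in(("s",A),("t",B)):
    q=pinpoint(S,"trolley_tab"); 
    if q: print(n,q[0]["confidence"],atz(S,q[0]["centre"],.334))
cv2.imwrite("pics/l4.png",np.hstack([cv2.resize(A["color"][130:250,220:300],(400,600),interpolation=3),cv2.resize(B["color"][150:270,230:310],(400,600),interpolation=3)]))
E
```

```text
19.2 [-0.45330182  0.13874186  0.34983514  1.60856135 -0.0482784   1.40497389
 -0.05263583] [0.54699029 0.01966737 0.41912895] [-3.13939833e+00 -6.45944226e-05  1.61664560e+00] 0.0511198772368402
s 0.7 [0.53501283 0.00145743 0.334     ]
```

View pics/l4.png

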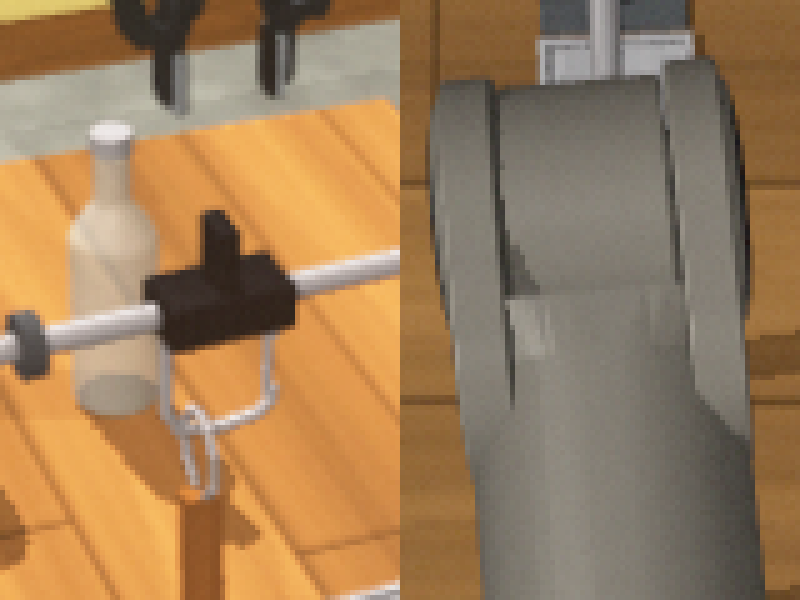

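The side crop shows the gate shut from (268,335) to (270,385) with the loop on the bar at (195,420). The open fingers at (170,105) and (272,95) are centred over the tab at (218,215). I descend and grip.

>>> apply_moves --targets '[[[0, 0, 0, 0, 0, 0.017, 60], [0, 0, 0, 0, 0, 0.017, 60], [0, 0, 0, 0, 0, 0.017, 60], [0, 0, 0, 0, 0, 0.017, 60], [0, 0, 0, 0, 0, 0.017, 60], [0, 0, 0, 0, 0, 0.016, 60], [0, 0, 0, 0, 0, 0, 60], [0, 0, 0, 0, 0, 0, 30], [0, 0, 0, 0, 0, 0, 20], [0, 0, 0, 0, 0, 0, 10], [0, 0, 0, 0, 0, 0, 0], [0, 0, 0, 0, 0, 0, 0]]]'

```text
time_s: 20.6
ee_pos: [0.5476, 0.0196, 0.3205]
orientation: [3.141, -0.0, 1.616]
force: [-3.4, -0.9, 5.7]
grip_width: 0.0131
grip_force: 60.4
```

>>> apply_moves --targets '[[[0, 0, 0, 0, 0, 0, 0], [0, 0, 0, 0, 0, 0, 0], [0, 0, 0, 0, 0, 0, 0], [0, 0, 0, 0, 0, 0, 0]]]'

```text
time_s: 21.0
ee_pos: [0.5476, 0.0196, 0.3205]
orientation: [3.14, -0.0, 1.616]
force: [-3.2, -1.0, 6.5]
grip_width: 0.0129
grip_force: 60.4
```

>>> apply_moves --targets '[[[0, 0, 0, 0, 0, -0.002, 0], [0, 0, 0, 0, 0.001, 0, 0], [0, 0, 0, 0, 0.002, 0, 0], [0, 0, 0, 0, 0.003, 0, 0], [0, 0, 0, 0, 0.004, 0, 0], [0, 0, 0, 0, 0.005, 0, 0], [0, 0, 0, 0, 0.005, 0, 0], [0, 0, 0, 0, 0.005, 0, 0], [0, 0, 0, 0, 0.005, 0, 0], [0, 0, 0, 0, 0.005, 0, 0], [0, 0, 0, 0, 0.005, 0, 0], [0, 0, 0, 0, 0.005, 0, 0]]]'

```text
time_s: 22.2
ee_pos: [0.5906, 0.0217, 0.3205]
orientation: [-3.137, 0.0, 1.616]
force: [-7.0, -2.3, -1.8]
grip_width: 0.0127
grip_force: 60.8
```

>>> apply_moves --targets '[[[0, 0, 0, 0, 0.005, 0, 0], [0, 0, 0, 0, 0.005, 0, 0], [0, 0, 0, 0, 0.005, 0, 0], [0, 0, 0, 0, 0.005, 0, 0], [0, 0, 0, 0, 0.005, 0, 0], [0, 0, 0, 0, 0.005, 0, 0], [0, 0, 0, 0, 0.005, 0, 0], [0, 0, 0, 0, 0.005, 0, 0], [0, 0, 0, 0, 0.005, 0, 0], [0, 0, 0, 0, 0.005, 0, 0], [0, 0, 0, 0, 0.005, 0, 0], [0, 0, 0, 0, 0.004, 0, 0]]]'

```text
time_s: 23.4
ee_pos: [0.6498, 0.0247, 0.3206]
orientation: [-3.137, -0.0, 1.616]
force: [-7.2, -0.7, -1.0]
grip_width: 0.0129
grip_force: 60.9
```

>>> apply_moves --targets '[[[0, 0, 0, 0, 0.003, 0, 0], [0, 0, 0, 0, 0.002, 0, 0], [0, 0, 0, 0, 0.002, 0, 0], [0, 0, 0, 0, 0.002, 0, 0], [0, 0, 0, 0, 0.002, 0, 0]]]'

```text
time_s: 23.9
ee_pos: [0.6606, 0.0252, 0.3206]
orientation: [-3.137, -0.0, 1.617]
force: [-6.3, -1.0, -0.9]
grip_width: 0.013
grip_force: 60.9
```

Friction is 7 N as expected. About 16 mm remain.

>>> apply_moves --targets '[[[0, 0, 0, 0, 0.002, 0, 0], [0, 0, 0, 0, 0.002, 0, 0], [0, 0, 0, 0, 0.002, 0, 0], [0, 0, 0, 0, 0.002, 0, 0], [0, 0, 0, 0, 0.0015, 0, 0], [0, 0, 0, 0, 0.0015, 0, 0]]]'

```text
time_s: 24.5
ee_pos: [0.6716, 0.0258, 0.3206]
orientation: [-3.137, -0.0, 1.617]
force: [-7.8, -0.2, -1.3]
grip_width: 0.0129
grip_force: 60.9
```

>>> apply_moves --targets '[[[0, 0, 0, 0, 0.001, 0, 0], [0, 0, 0, 0, 0.001, 0, 0], [0, 0, 0, 0, 0.001, 0, 0]]]'

```text
time_s: 24.8
ee_pos: [0.6746, 0.0259, 0.3206]
orientation: [-3.137, -0.0, 1.617]
force: [-7.8, -1.1, -1.2]
grip_width: 0.0131
grip_force: 60.9
```

>>> apply_moves --targets '[[[0, 0, 0, 0, 0.001, 0, 0], [0, 0, 0, 0, 0.001, 0, 0], [0, 0, 0, 0, 0.001, 0, 0]]]'

```text
time_s: 25.1
ee_pos: [0.6756, 0.026, 0.3206]
orientation: [-3.132, -0.001, 1.616]
force: [-18.2, -1.0, 3.8]
grip_width: 0.0131
grip_force: 61.7
```

>>> apply_moves --targets '[[[0, 0, 0, 0, 0.001, 0, 0], [0, 0, 0, 0, 0.001, 0, 0]]]'

```text
time_s: 25.3
ee_pos: [0.6756, 0.026, 0.3206]
orientation: [-3.128, -0.001, 1.616]
force: [-27.0, -0.3, 7.5]
grip_width: 0.0131
grip_force: 62.4
```

>>> apply_moves --targets '[[[0, 0, 0, 0, 0.001, 0, 0], [0, 0, 0, 0, 0, 0, 0]]]'

```text
time_s: 25.5
ee_pos: [0.6756, 0.026, 0.3206]
orientation: [-3.126, -0.001, 1.616]
force: [-29.1, -0.8, 8.4]
grip_width: 0.0133
grip_force: 62.6
```

The trolley is against the stop. I relax the push, release and rise.

>>> apply_moves --targets '[[[0, 0, 0, 0, -0.001, 0, 0], [0, 0, 0, 0, -0.001, 0, 0], [0, 0, 0, 0, -0.0005, 0, 0], [0, 0, 0, 0, 0, 0, 20], [0, 0, 0, 0, 0, 0, 30], [0, 0, 0, 0, 0, 0, 40], [0, 0, 0, 0, 0, 0, 50], [0, 0, 0, 0, 0, 0, 50], [0, 0, 0, 0, 0, 0, 50]]]'

```text
time_s: 26.4
ee_pos: [0.68, 0.0259, 0.3214]
orientation: [3.141, 0.0, 1.616]
force: [0.2, -0.3, -0.3]
grip_width: 0.0423
grip_force: 0.0
```

>>> apply_moves --targets '[[[0, 0, 0, 0, 0, -0.005, 50], [0, 0, 0, 0, 0, -0.015, 50], [0, 0, 0, 0, 0, -0.03, 50], [0, 0, 0, 0, 0, -0.03, 50], [0, 0, 0, 0, 0, -0.03, 50], [0, 0, 0, -0.03, 0, -0.03, 50], [0, 0, 0, -0.04, 0, 0, 50], [0, 0, 0, -0.04, 0, 0, 50], [0, 0, 0, -0.04, 0, 0, 50], [0, 0, 0, -0.03, 0, 0, 50], [0, 0, 0, 0, 0, 0, 50], [0, 0, 0, 0, 0, 0, 50]]]'

```text
time_s: 27.6
ee_pos: [0.6879, -0.1547, 0.4624]
orientation: [3.14, 0.0, 1.615]
force: [-0.1, 0.6, -1.3]
grip_width: 0.0427
grip_force: 0.0
```

```bash
python3 - <<'E'
from geo import *
A=snapshot("side");B=snapshot("top")
s=monitor.read_state();print(s['time_s'],s['ee_pos'],s['force'])
for k,z in(("trolley_tab",.334),("hook_seat",.2095),("masher_loop",.2095),("masher",.02)):
  for n,S in(("s",A),("t",B)):
    q=pinpoint(S,k)
    if q: print(k,n,q[0]["confidence"],q[0]["centre"],atz(S,q[0]["centre"],z))
cv2.imwrite("pics/l5.png",np.hstack([cv2.resize(A["color"][130:290,240:360],(450,600),interpolation=3),cv2.resize(B["color"][110:270,230:320],(337,600),interpolation=3)]))
E
```

```text
27.7 [ 0.68831555 -0.15233227  0.46191937] [-0.31516176 -0.09304182  0.60250198]
trolley_tab s 0.63 [304.6, 168.7] [0.67513224 0.02575929 0.334     ]
trolley_tab t 0.82 [266.9, 158.2] [0.67749852 0.03659592 0.334     ]
hook_seat s 0.95 [301.1, 207.5] [0.66352131 0.01219222 0.2095    ]
hook_seat t 0.59 [271.5, 176.5] [0.65093649 0.02884998 0.2095    ]
masher_loop s 0.82 [299.8, 201.1] [0.67433652 0.04639656 0.2095    ]
masher_loop t 0.46 [271.3, 169.7] [0.66902208 0.02948108 0.2095    ]
masher s 0.77 [298.2, 256.9] [0.66151907 0.01151902 0.02      ]
masher t 0.52 [271.2, 179.0] [0.6703457  0.03511489 0.02      ]
```

View pics/l5.png

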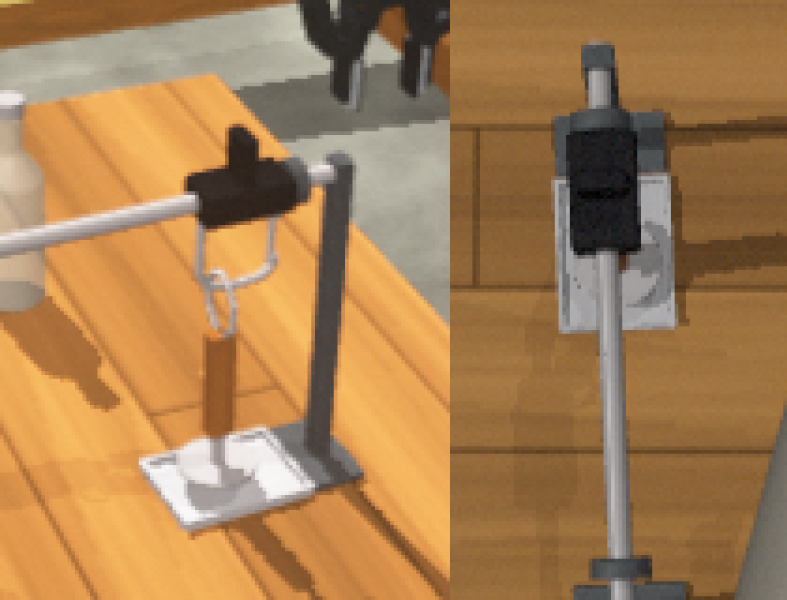

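The trolley sits against the far collar (side crop (298,182)). The masher hangs from the bar at (218,275) over the tray, the gate is shut, and the robot is clear. I let it settle, then hand in.

>>> apply_moves --targets '[[[0, 0, 0, 0, 0, 0, 50], [0, 0, 0, 0, 0, 0, 50], [0, 0, 0, 0, 0, 0, 50], [0, 0, 0, 0, 0, 0, 50], [0, 0, 0, 0, 0, 0, 50], [0, 0, 0, 0, 0, 0, 50], [0, 0, 0, 0, 0, 0, 50], [0, 0, 0, 0, 0, 0, 50], [0, 0, 0, 0, 0, 0, 50], [0, 0, 0, 0, 0, 0, 50], [0, 0, 0, 0, 0, 0, 50], [0, 0, 0, 0, 0, 0, 50]]]'

```text
time_s: 29.3
ee_pos: [0.6879, -0.1539, 0.4612]
orientation: [-3.141, 0.0, 1.616]
force: [0.8, 0.3, -0.5]
grip_width: 0.043
grip_force: 0.0
```

```bash
python3 -c "
from plant import r
print(r.sign_off())"
```

```text
the job is handed in; nothing more can be done
None
```

The masher hangs in the hook with the gate shut behind it, the trolley rests against the far end stop above the drip tray, and the job was handed in at about 29 s; no verdict came back.

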